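# Park the parts case in its wet-painted lane

### The arm

A 7-joint arm with a two-finger parallel gripper is mounted at the origin on the work surface. World frame = base frame: x ahead of the robot, y to its left, z up, the work surface at z = 0. Lengths are in m, angles in rad, forces in N, time in s.
With the tool pointing down it reaches from about 0.425 to 0.925 m from the base axis. Payload 6.8 kg.
Tool frame: the origin (TCP) lies at the very end of the fingers, on their centre line; the grasp point (between the pads) lies 19 mm behind it (ctrl.pinch_z is the distance from the TCP to the grasp point, in m); z points along the fingers, y is the line along which they close (so a half turn about z gives the same grasp; the last joint's range is limited). The gripper opens to 88 mm and grips with 3 to 60 N. Pads are 20 mm wide; open, the fingers measure 115 mm over their backs; the gripper's body (75 mm by 178 mm) begins 61 mm behind the grasp point.
Start: joints at [1.138, 0.477, 0.022, 1.555, -0.011, 1.109, -0.083], TCP at [0.215, -0.64, 0.223] pointing down, gripper open.
Joint ranges: [-2.96, 2.96], [-0.34, 2.1], [-1.41, 1.46], [0.24, 2.44], [-1.37, 4.51], [0.17, 1.92], [-2.96, 2.96]. Speed limits (rad/s): [2.39, 2.39, 3.14, 3.14, 3.14, 3.14, 3.14].

### API

Orientations are given as a rotation vector (axis times angle).
In Python, from rig import ctrl, effector, telemetry, eyes gives the robot as it stands. Calls block until the motion is done:
- ctrl.move_to(position, orientation): joint-space move of the TCP to a pose.
- ctrl.move_l(position, rot=None, vel=0.15, guard=None): straight line of the TCP; rot=None keeps the orientation; vel is the mean speed in m/s. With guard (N) it stops when the force on the tool has changed by that much, and returns True; else False.
- ctrl.set_joints(angles): joint-space move.
- effector.open_gripper() and effector.gripper_close(): open the fingers fully, or close them until they stop; the grip force is fixed at half the most.
- ctrl.sleep(seconds).
- ctrl.ik(position, orientation): joint angles nearest the present ones, or None.
- telemetry.state(): the state.
- eyes.capture(name): name is "scene" or "top"; returns the picture (480x640x3 uint8, red, green, blue); there is no depth.
- eyes.camera_model(name): a dict with "vertical_fov" (degrees; the focal length in pixels is half the picture's height over the tangent of half this angle, whatever the lens; pixels are square), "cx", "cy" (the principal point, pixels), "position" and "rotation" of the camera in the world. Camera axes: x right, y down, z forward; pixel columns grow to the right and rows downward; lengths in m; the calibration is good to about 2 mm. A picture is of the moment at which its call begins. camera_model takes no time and is no camera call.
A pose or a line that the arm cannot do raises ctrl.IKError and nothing moves.
- ctrl.close_job(): hands the job in; it is judged then, once.
The state is a dict: "time_s": time; "joints": joint angles; "joint_vel": joint speeds; "joint_torque": joint torques, N m; "tcp_pos": TCP position; "tcp_rot": TCP orientation; "wrist_force": force on the tool from outside, world axes, zero at the start; "wrist_torque": the same for the moment, N m; "opening": finger opening in m; "grip_force": force on a finger pad.
Only numpy, scipy, OpenCV 4.12 (cv2) and the standard library are available. Lean on these libraries where they do the work, as an engineer would, in place of code of your own. Each camera call takes 0.05 s, during which the arm holds its last target. There are 200 camera calls.

### The job

Push the orange parts case along the plywood with your fingertips, without lifting it, into the empty lane marked in orange and on down until it stands straight and fully home against the back board. The blue guides have just been painted and are still wet, so neither the case nor the robot may touch any of them. Leave everything else where it stands.

Things in the scene. Friction and masses are not known exactly. Their poses are not given: they have to be found in the camera images.
- case: loose orange-lidded parts case, black below, two yellow latches on its near (-x) side: closed, 96 mm long (x), 90 wide (y), 56 high, sides flat, upright, 0.3 to 0.65 kg; a level push of 1.5 to 5 N slides it. Starts on the rack's base board in front of the lanes, up to 45 mm to one side of its lane's centre line, turned up to 0.3 rad. Origin: centre of its underside; x down the lane when straight, z up
- lane_orange: the empty lane, any of the three, marked by orange tape on its floor and an orange tag high on the back board. Origin: on the board's top surface, on the lane's centre line, at its open mouth (near ends of the guides); x down the lane, y across, z up. Guides' inner faces at y = +57 and -57 mm; back board's face at x = 160 mm. From x = -180 mm to 0 the board is flat and bare
- home (a point): point on the floor of the orange lane where the origin of the case lies when it is fully home: lane x = 112 mm, y = 0 (12 mm free on either side of the case); axes as the lane's
- rack: fixed plywood case rack: base board 360 mm (x) by 490 mm (y), 12 mm thick, lying on the bench; back board 18 mm thick, rising 85 mm above it at the far end. Three parallel lanes 124 mm apart run along its x and open towards the robot. Origin: on the bench under the board's centre, level with the lane mouths; turned up to 0.15 rad
- guides: the four fixed blue guide strips beside the lanes, wet with paint: each 160 mm long (x), 10 wide, 35 high, centred at y = -186, -62, +62, +186 mm. Origin: on the board's top surface, at the lane mouths, on the middle lane's centre line; axes as the rack's
- green_case: bystander, a case of the same size with a green lid (96 x 90 x 56 mm), parked in another lane a few mm from the back board; body frame: origin at the centre of its underside, z up
- grey_case: bystander, a case of the same size with a grey lid (96 x 90 x 56 mm), parked in another lane a few mm from the back board; body frame: origin at the centre of its underside, z up
- tape: bystander, yellow tape measure standing left of the rack, 66 x 36 x 60 mm; body frame: origin at the centre of its underside, z up
- glue: bystander, white glue bottle left of the rack, 58 mm across, 160 mm high; body frame: origin at the centre of its underside, z up
- tin: bystander, tin of blue paint right of the rack, 100 mm across, 110 mm high; body frame: origin at the centre of its underside, z up
- jar: bystander, low glass jar with a black cap right of the rack, 64 mm across, 75 mm high; body frame: origin at the centre of its underside, z up
- brush: bystander, paint brush lying right of the rack, about 200 mm long; origin at its underside, x along it
- screwdriver: bystander, screwdriver lying right of the rack, about 200 mm long; origin at its underside, x along it
There are look-alikes about, which are no part of the job. There is more than one size of the case; the one meant has the size given above.

How it is judged:
By the outcome, as a careful person would: the job done as asked, in the order asked, and still so for the second after the job is handed in, with the robot touching nothing.
It also fails if it takes over 61 s, if anything falls off the work surface, if the arm or the gripper's body presses on something with over 40 N, if the wrist force passes 120 N, or if a joint passes its speed limit or range.

## Working session

There is one attempt and no reset: what is moved stays moved. The work goes in short steps, each a Python script; the robot and the scene stay as the last script left them, time stands still between calls to the robot, and variables do not carry over. Pictures are saved under pics/ and viewed, at most 10 in all, crops included, and the job is handed in when it is done.

```bash
ls; mkdir -p pics; python3 - <<'E'
from rig import ctrl, effector, telemetry, eyes
import cv2
for n in("scene","top"):
    cv2.imwrite(f"pics/{n}0.png",eyes.capture(n)[:,:,::-1]); print(n,eyes.camera_model(n))
print(telemetry.state())
E
```

```text
pics
scene {'vertical_fov': 57.37832551805232, 'cx': 313.51296781491163, 'cy': 241.81216390903265, 'position': array([0.8278532 , 0.4604928 , 0.95359728]), 'rotation': array([-0.79401584, -2.74059749,  0.81579963])}
top {'vertical_fov': 56.43392874553646, 'cx': 320.21964001992524, 'cy': 238.2889494990528, 'position': array([ 0.42401859, -0.04338856,  1.04491275]), 'rotation': array([-2.14184489,  2.20555146, -0.05947317])}
{'time_s': 0.1, 'joints': array([ 1.13789708,  0.47772544,  0.02233823,  1.55634391, -0.01150863,
        1.10930185, -0.08310178]), 'joint_vel': array([ 0.00040145, -0.00194426, -0.00028752, -0.00224018,  0.00255564,
       -0.00072862, -0.00124023]), 'joint_torque': array([ 4.93564439e-03, -5.84097612e+01,  1.54033430e+00, -2.73314863e+01,
       -5.42271312e-02,  1.30588585e-02,  6.53667030e-05]), 'tcp_pos': array([ 0.2152245 , -0.63919192,  0.22177716]), 'tcp_rot': array([-3.09866511e+00, -5.07722445e-01,  5.89225471e-04]), 'wrist_force': array([ 1.15720586, -0.05788823, -0.67053316]), 'wrist_torque': array([ 0.05462566, -0.05745749,  0.03210113]), 'grip_force': 0.0, 'opening': 0.0879447168269893}
```

View pics/top0.png

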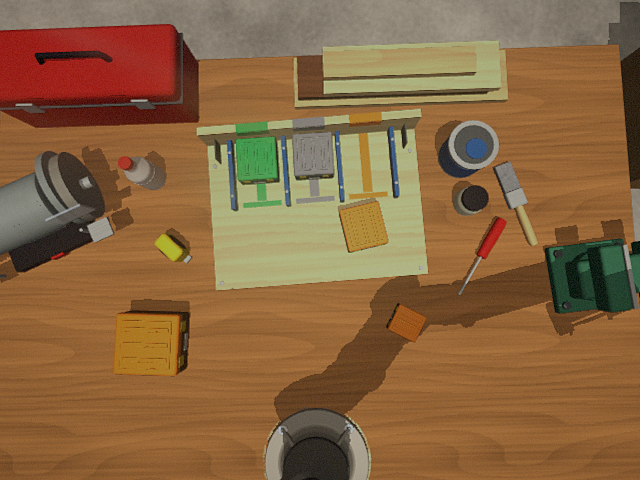

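View pics/scene0.png

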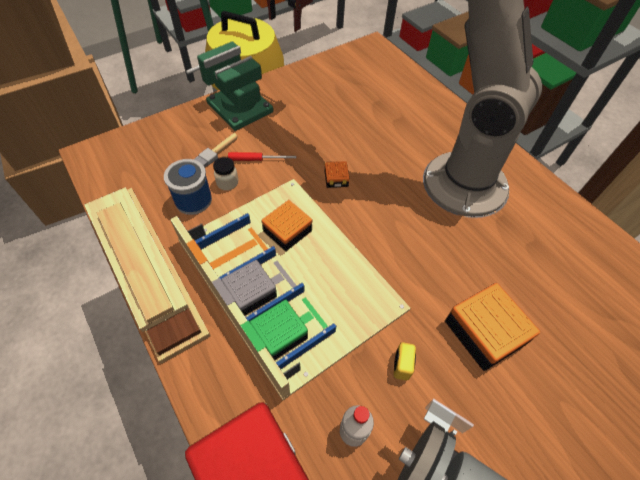

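Candidates in the top view are the orange case on the board (363,226), a large orange case left on the bench (148,343) and a small orange box (407,322). The description points to the one on the board. The orange lane is the right one, with tape at (367,165).

```bash
python3 - <<'E'
import cv2
a=cv2.imread("pics/top0.png")[105:290,200:435]
cv2.imwrite("pics/c1.png",cv2.resize(a[:,110:],None,fx=5,fy=5,interpolation=cv2.INTER_CUBIC)[:600*5//5+0][:, :] if 0 else cv2.resize(a[:150,115:],None,fx=4,fy=4,interpolation=cv2.INTER_CUBIC))
cv2.imwrite("pics/c2.png",cv2.resize(a,None,fx=3.2,fy=3.2,interpolation=cv2.INTER_CUBIC))
E
```

```text
(no output)
```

View pics/c1.png

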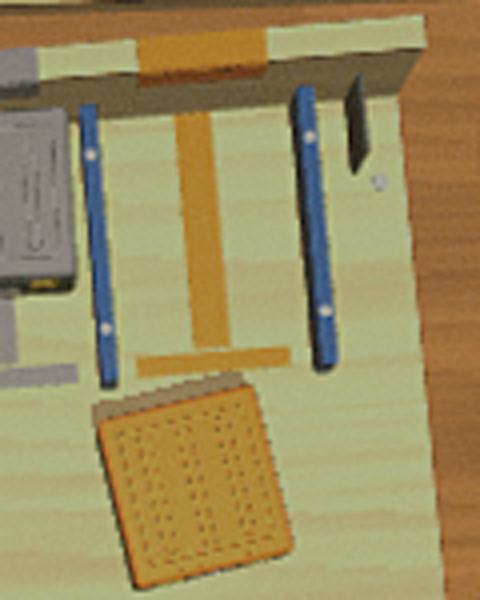

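View pics/c2.png

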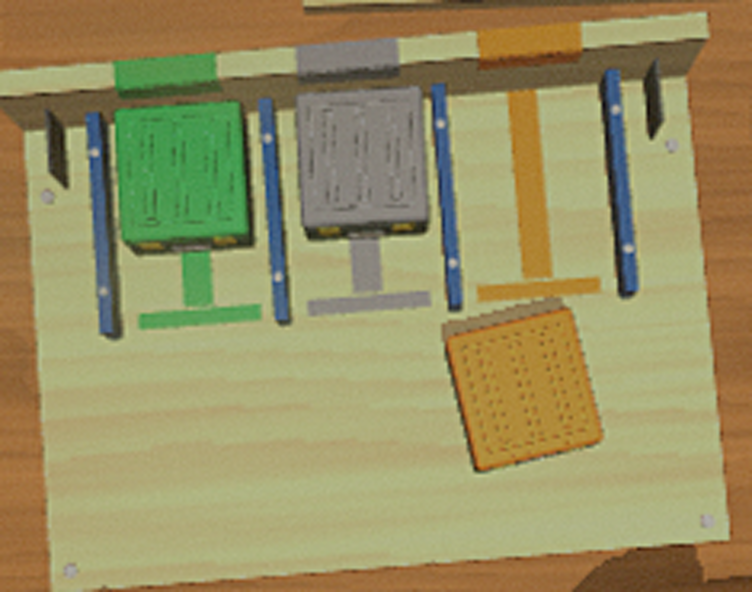

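The crops confirm the target. The orange case's lid corners in c1 are at (98,422), (254,386), (293,549) and (138,588), and the lane is empty. I'll fit both poses from these points.

```bash
cat > h.py <<'E'
import numpy as np, cv2
from scipy.optimize import least_squares
from scipy.spatial.transform import Rotation as R
from rig import ctrl, effector, telemetry, eyes
def proj(P,n="top"):
    m=eyes.camera_model(n); f=240/np.tan(np.radians(m["vertical_fov"]/2))
    q=R.from_rotvec(m["rotation"]).inv().apply(np.atleast_2d(P)-m["position"])
    return f*q[:,:2]/q[:,2:]+[m["cx"],m["cy"]]
def place(p,L):
    L=np.asarray(L,float); c,s=np.cos(p[2]),np.sin(p[2])
    return np.c_[p[0]+c*L[:,0]-s*L[:,1],p[1]+s*L[:,0]+c*L[:,1],L[:,2]]
def fit(L,px,x0,n="top"):
    r=least_squares(lambda p:(proj(place(p,L),n)-px).ravel(),x0,loss="soft_l1")
    return r.x,(proj(place(r.x,L),n)-px)
def box(z,a=.048,b=.045): return [[a,b,z],[a,-b,z],[-a,-b,z],[-a,b,z]]
E
python3 - <<'E'
from h import *
np.set_printoptions(precision=4,suppress=True)
c1=lambda u:(np.array(u)+.5)/4-.5+[315,105]
c2=lambda u:(np.array(u)+.5)/3.2-.5+[200,105]
L=[[-.18,.245,.012],[-.18,-.245,.012]]+[[x,y,.047] for y in(.186,.062) for x in(0,.16)]+[[x,y,.047] for y in(-.062,-.186) for x in(0,.16)]
px=np.r_[c2([(52,590),(728,540),(111,332),(94,114),(283,318),(266,100)]),c1([(108,380),(88,106),(324,360),(304,88)])]
r,e=fit(L,px,[.6,0,0]); print("rack",r); print(e)
c,e=fit(box(.068),c1([(98,422),(254,386),(293,549),(138,588)]),[.5,-.1,0.1]); print("case",c); print(e)
np.save("rack.npy",r)
d=c-r; cc,s=np.cos(r[2]),np.sin(r[2])
print("case in lane",cc*d[0]+s*d[1],-s*d[0]+cc*d[1]+.124,d[2])
E
```

```text
rack [ 0.5808 -0.015   0.0486]
[[-0.4041  0.9353]
 [ 0.7722  0.1753]
 [-1.5588  0.2502]
 [-0.6052 -0.8871]
 [-0.6293  0.26  ]
 [-0.3309 -0.9519]
 [ 0.7212  0.285 ]
 [ 0.0471 -0.6267]
 [ 1.8062  0.8875]
 [ 0.4673 -0.599 ]]
case [ 0.5211 -0.1208  0.2045]
[[-0.6556 -0.422 ]
 [ 0.1701 -0.9202]
 [ 1.0183  0.7141]
 [-0.3615  0.522 ]]
case in lane -0.06473013939471405 0.021203443463545427 0.1559674534944203
```

```bash
cat >> h.py <<'E'
rack=np.load("rack.npy"); c,s=np.cos(rack[2]),np.sin(rack[2])
lane=np.r_[rack[:2]+[s*.124,-c*.124],rack[2]]
def W(x,y,z): return place(lane,[[x,y,z]])[0]
ROT=(R.from_euler("z",lane[2])*R.from_euler("x",np.pi)).as_rotvec()
def toL(p):
    d=p[:2]-lane[:2]; return np.array([c*d[0]+s*d[1],-s*d[0]+c*d[1],p[2]-lane[2]])
def look(name=None,img=None):
    if img is None: img=eyes.capture("top")
    if name: cv2.imwrite(f"pics/{name}.png",cv2.resize(img[105:290,310:430],None,fx=3,fy=3,interpolation=cv2.INTER_CUBIC)[:,:,::-1])
    h=cv2.cvtColor(np.ascontiguousarray(img),cv2.COLOR_RGB2HSV)
    m=cv2.inRange(h,(8,150,70),(22,255,255)); m[:105]=0;m[285:]=0;m[:,:310]=0;m[:,425:]=0
    m=cv2.morphologyEx(m,cv2.MORPH_CLOSE,np.ones((5,5))); m=cv2.morphologyEx(m,cv2.MORPH_OPEN,np.ones((13,13)))
    n,l,st,_=cv2.connectedComponentsWithStats(m); i=1+st[1:,4].argmax()
    b=cv2.boxPoints(cv2.minAreaRect(np.argwhere(l==i)[:,::-1].astype(np.float32)))
    # order as box(): front-left, front-right, rear-right, rear-left
    b=b[np.argsort(b[:,1])]; b=np.r_[sorted(b[:2].tolist()),sorted(b[2:].tolist(),reverse=True)]
    p,e=fit(box(.068),b,[.55,-.13,.1]); return toL(p),abs(e).max(),st[i,4]
E
python3 - <<'E'
from h import *
np.set_printoptions(precision=4,suppress=True)
print(lane,look(img=cv2.imread("pics/top0.png")[:,:,::-1]))
effector.gripper_close()
ctrl.move_to(W(-.042,.102,.2),ROT)
ctrl.move_l(W(-.042,.102,.034),ROT)
print(telemetry.state()["tcp_pos"],telemetry.state()["time_s"],telemetry.state()["opening"])
f0=telemetry.state()["wrist_force"]
for y in (.09,.086,.082,.078,.075):
    ctrl.move_l(W(-.042,y,.034),vel=.04); print(y,telemetry.state()["wrist_force"]-f0)
ctrl.move_l(W(-.042,.095,.034)); ctrl.move_l(W(-.042,.102,.2),vel=.25)
ctrl.move_to(W(-.12,.28,.25),ROT)
print(look("l1"),telemetry.state()["time_s"])
E
```

```text
[ 0.5868 -0.1389  0.0486] (array([-0.0645,  0.0222,  0.1517]), np.float64(0.2662314738894622), np.int32(1710))
[ 0.5406 -0.039   0.0348] 5.125 0.0005672636358507417
0.09 [-0.4439  1.2672 -0.0365]
0.086 [-0.2203 -0.0413  0.236 ]
0.082 [1.4257 0.7481 0.3236]
0.078 [0.0424 1.4651 0.8272]
0.075 [0.3225 1.6882 0.4069]
(array([-0.0663,  0.0158,  0.1153]), np.float64(0.3684950602464596), np.int32(1719)) 8.5417
```

View pics/l1.png

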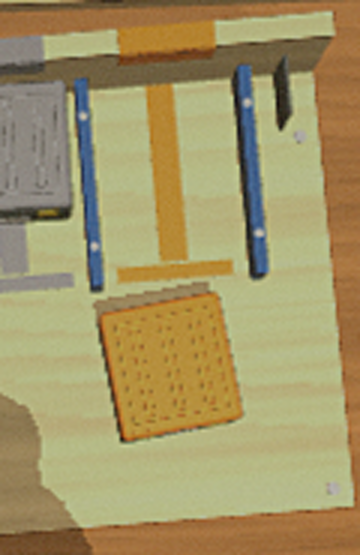

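The case has moved to y = 16 mm with yaw 0.115 rad. The lane is clear and nothing has been disturbed, so I'll continue.

```bash
python3 - <<'E'
from h import *
np.set_printoptions(precision=4,suppress=True)
ctrl.move_to(W(-.036,.102,.15),ROT)
ctrl.move_l(W(-.036,.095,.034),vel=.2)
ctrl.move_l(W(-.036,.062,.034),vel=.04); print(telemetry.state()["wrist_force"],toL(telemetry.state()["tcp_pos"]))
ctrl.move_l(W(-.036,.095,.034)); ctrl.move_l(W(-.036,.102,.2),vel=.25)
ctrl.move_to(W(-.12,.28,.25),ROT)
print(look("l2"),telemetry.state()["time_s"])
E
```

```text
[1.0083 1.3836 0.2029] [-0.0362  0.062  -0.0146]
(array([-0.0697,  0.006 ,  0.0123]), np.float64(0.2574208488484828), np.int32(1752)) 13.1917
```

```bash
python3 - <<'E'
from h import *
np.set_printoptions(precision=4,suppress=True)
ctrl.move_to(W(-.068,.102,.15),ROT)
ctrl.move_l(W(-.068,.085,.034),vel=.2)
ctrl.move_l(W(-.068,.0555,.034),vel=.04)
ctrl.move_l(W(-.068,.085,.034)); ctrl.move_l(W(-.068,.09,.15),vel=.25)
ctrl.move_l(W(-.152,.0,.15),vel=.25);ctrl.move_l(W(-.152,.0,.034),vel=.2)
ctrl.move_l(W(-.083,0,.034),vel=.05); print(telemetry.state()["wrist_force"])
ctrl.move_l(W(-.11,0,.034)); ctrl.move_l(W(-.12,0,.15),vel=.25)
ctrl.move_to(W(-.12,.28,.25),ROT)
print(look("l3"),telemetry.state()["time_s"])
E
```

```text
[-2.0426 -0.3181 -1.7914]
(array([-0.0253,  0.0004, -0.0209]), np.float64(0.47508257533635856), np.int32(1762)) 21.675
```

View pics/l3.png

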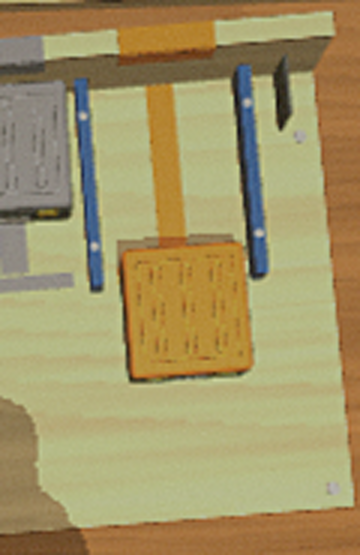

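l3 shows the case squarely at the mouth: lid front corners at (122,255) and (243,243), guide inner edges at about 101 and 251. After parallax that leaves about 12 mm clear on the left and 9 mm on the right. It's turned slightly clockwise, so I'll push a little right of centre and look again.

```bash
python3 - <<'E'
from h import *
np.set_printoptions(precision=4,suppress=True)
ctrl.move_to(W(-.12,-.005,.15),ROT);ctrl.move_l(W(-.112,-.005,.034),vel=.2)
ctrl.move_l(W(-.018,-.005,.034),vel=.05); print(telemetry.state()["wrist_force"])
ctrl.move_l(W(-.04,-.005,.034)); ctrl.move_l(W(-.05,-.005,.15),vel=.25)
ctrl.move_to(W(-.12,.28,.25),ROT)
img=eyes.capture("top"); print(look(img=img),telemetry.state()["time_s"])
cv2.imwrite("pics/l4.png",cv2.resize(img[115:205,325:405],None,fx=6,fy=6,interpolation=cv2.INTER_CUBIC)[:,:,::-1])
E
```

```text
[-7.4616 -0.1974  5.0595]
(array([ 0.0362, -0.0004, -0.0838]), np.float64(0.5849052226630249), np.int32(1762)) 27.75
```

View pics/l4.png

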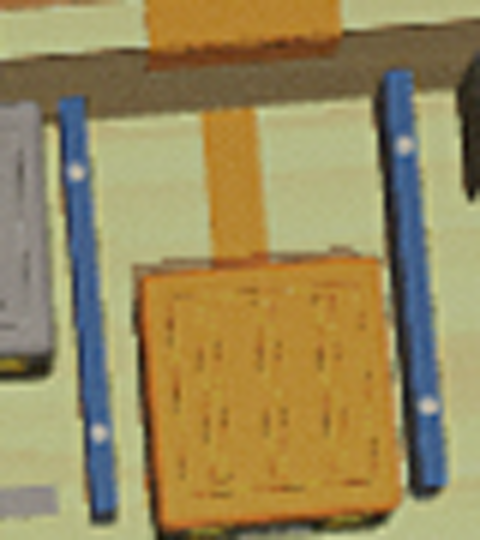

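The case is entering parallel to the guides. The automatic yaw is unreliable here, since the lid edges lean 0.08 in the image, the same as the guides. I'll re-fit the lane locally from the guides and the case from corners read by eye.

```bash
python3 - <<'E'
from h import *
np.set_printoptions(precision=4,suppress=True)
q=lambda u:(np.array(u)+.5)/6-.5+[325,115]
G=[[0,.062,.047],[.16,.062,.047],[0,-.062,.047],[.16,-.062,.047]]
l,e=fit(G,q([(104,515),(73,98),(430,487),(399,72)]),lane); print("lane",l,toL(l),"\n",e)
p,e=fit(box(.068),q([(140,275),(382,258),(402,507),(160,528)]),[.6,-.13,.05]); print("case",p,toL(p),"\n",e)
d=p-l; print("local",np.cos(l[2])*d[0]+np.sin(l[2])*d[1],-np.sin(l[2])*d[0]+np.cos(l[2])*d[1],d[2])
E
```

```text
lane [ 0.5858 -0.1375  0.0421] [-0.0009  0.0014 -0.0064] 
 [[-0.1831 -0.2272]
 [-0.2328 -0.179 ]
 [ 0.5993  0.3927]
 [-0.1143  0.0243]]
case [ 0.6232 -0.138   0.0436] [ 0.0364 -0.0009 -0.0049] 
 [[-0.2056 -0.3653]
 [ 0.0448 -0.6277]
 [ 0.3624  0.725 ]
 [-0.1916  0.2832]]
local 0.037304826777068624 -0.002115642501338744 0.0014951123784585837
```

```bash
cat >> h.py <<'E'
lane=np.array([.5858,-.1375,.0425]); c,s=np.cos(lane[2]),np.sin(lane[2])
ROT=(R.from_euler("z",lane[2])*R.from_euler("x",np.pi)).as_rotvec()
E
python3 - <<'E'
from h import *
np.set_printoptions(precision=4,suppress=True)
ctrl.move_to(W(-.05,-.003,.15),ROT);ctrl.move_l(W(-.045,-.003,.034),vel=.2)
ctrl.move_l(W(.040,-.003,.034),vel=.05); print(telemetry.state()["wrist_force"])
g=ctrl.move_l(W(.072,-.003,.034),vel=.02,guard=14); st=telemetry.state(); print(g,st["wrist_force"],toL(st["tcp_pos"]))
ctrl.move_l(W(.03,-.003,.034)); ctrl.move_l(W(.02,-.003,.15),vel=.25)
ctrl.move_to(W(-.12,.28,.25),ROT)
img=eyes.capture("top"); print(telemetry.state()["time_s"])
cv2.imwrite("pics/l5.png",cv2.resize(img[115:205,325:405],None,fx=6,fy=6,interpolation=cv2.INTER_CUBIC)[:,:,::-1])
E
```

```text
[-6.5253 -0.5649  5.8107]
True [1.045  0.3854 0.7591] [ 0.0542 -0.0033 -0.0096]
34.7167
```

View pics/l5.png

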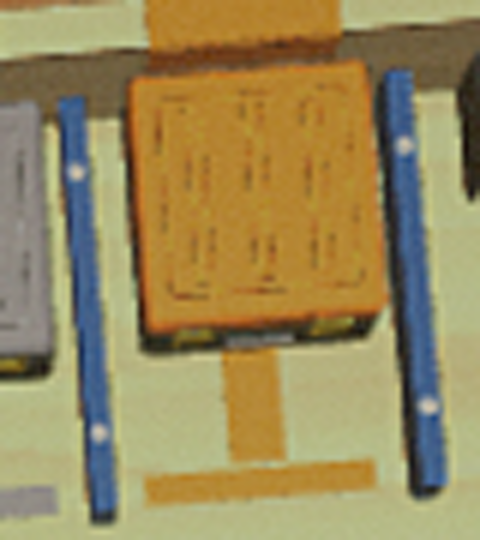

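```bash
python3 - <<'E'
from h import *
np.set_printoptions(precision=4,suppress=True)
q=lambda u:(np.array(u)+.5)/6-.5+[325,115]
p,e=fit(box(.068),q([(130,82),(366,62),(386,308),(147,333)]),[.69,-.13,.05]); print("case",toL(p),"\n",e)
# where board face foot / face at z=.068 should be in crop, and case front at home
P=place(lane,[[.16,.045,.068],[.16,-.045,.068],[.16,.09,.097],[.16,-.09,.097],[.16,.045,.012],[.16,-.045,.012],[.064,.045,.068],[.064,-.045,.068]])
print((proj(P)-[325,115]+.5)*6-.5)
E
```

```text
case [ 0.1107 -0.0028  0.0056] 
 [[-0.8067 -0.4336]
 [ 0.2006 -0.3991]
 [ 0.6726  0.9607]
 [-0.1352  0.0591]]
[[117.9681  75.8091]
 [360.0786  57.3354]
 [ -3.8103  59.4632]
 [494.9007  21.3363]
 [113.2974 121.7212]
 [342.5462 104.2891]
 [137.4904 329.8111]
 [381.4009 311.5598]]
```

The case reads within about 1 mm of home and straight. I'll make one firm confirming push to check that it's seated.

```bash
python3 - <<'E'
from h import *
np.set_printoptions(precision=4,suppress=True)
ctrl.move_to(W(.02,-.003,.15),ROT);ctrl.move_l(W(.03,-.003,.034),vel=.2)
ctrl.move_l(W(.048,-.003,.034),vel=.05)
for x in np.arange(.050,.066,.002):
    g=ctrl.move_l(W(x,-.003,.034),vel=.01,guard=22); st=telemetry.state(); print(g,st["wrist_force"],toL(st["tcp_pos"])[:2])
    if g or st["wrist_force"][0]<-18: break
ctrl.move_l(W(.03,-.003,.034)); ctrl.move_l(W(.02,-.003,.15),vel=.25)
ctrl.move_to(W(-.12,.28,.25),ROT)
img=eyes.capture("top"); print(telemetry.state()["time_s"])
cv2.imwrite("pics/l6.png",cv2.resize(img[105:295,190:440],None,fx=3.1,fy=3.1,interpolation=cv2.INTER_CUBIC)[:,:,::-1])
E
```

```text
False [-1.2695  0.2984 -0.2891] [ 0.05  -0.003]
False [-0.4585  0.5882  0.7862] [ 0.0521 -0.003 ]
False [ 0.059   0.248  -0.4471] [ 0.0541 -0.0029]
False [-5.5147  0.7293  4.1737] [ 0.0549 -0.0031]
False [-11.0958   0.9785  10.1043] [ 0.0548 -0.0031]
False [-17.1584   0.5569  15.9065] [ 0.0548 -0.0031]
False [-24.509    0.8139  21.1909] [ 0.0547 -0.0031]
41.9417
```

View pics/l6.png

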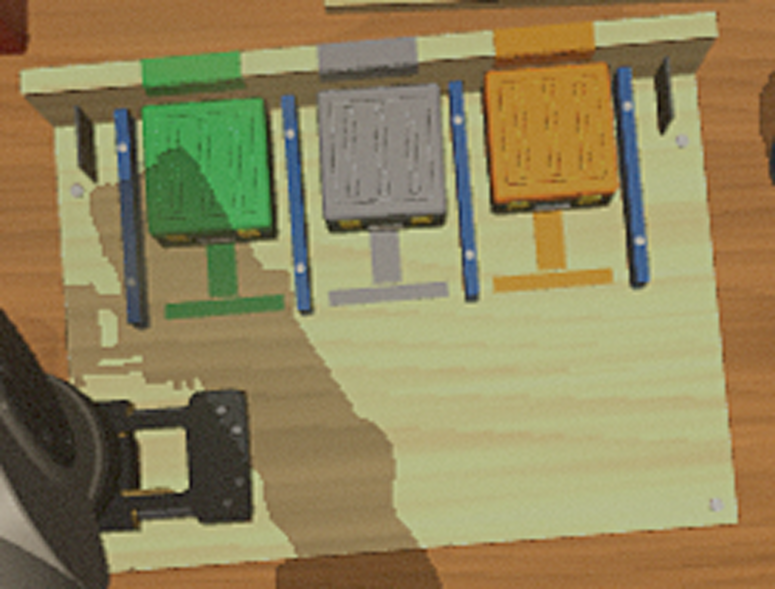

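The confirming push met a rigid stop at 24 N with no further travel. l6 shows the orange case (550,135) straight against the back board and clear of both guides, with the green and grey cases in their places.

```bash
python3 -c "
from rig import ctrl; print(ctrl.close_job())"
```

```text
the job is handed in; nothing more can be done
None
```

The orange case stands straight in the orange lane against the back board, pushed there without lifting. As far as the camera showed, nothing touched the wet guides, the green and grey cases were not moved, and the job was handed in at about 42 s.

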